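# Release a pinion from the cam clamp and present its hub to the inspection camera

## Task

Turn the handle of the cam clamp a quarter turn to its open stop, lift the freed pinion out of the clamp and show it to the upward-looking inspection camera: hub end towards the lens, hub face square to the camera's line of sight and centred on it, 80 mm in front of the lens glass. Finish while still holding it there, in the air and motionless; leave the clamp open, do not touch the camera and do not disturb the other things on the benches.

Things in the scene. Friction and masses are not known exactly. Their poses are not given: they have to be found in the camera images.
- pinion: The grey steel helical pinion upright in the cam clamp, to be taken out and shown (0.1 to 0.2 kg). Round about its z. Origin: centre of the flat hub end, its foot. Along z: hub 25 mm in diameter up to 26 mm, toothed rim 44 mm in diameter from 26 to 35 mm, boss 13 mm in diameter to 43 mm. With the clamp open it stands free and is gripped across the rim from above and lifted straight up.
- pinion_boss (a point): The centre of the small boss face of the same pinion, 43 mm along its z from the hub end.
- cam_clamp: Dark steel clamping fixture fixed on the left bench, base plate 150 x 68 x 12 mm. Origin: centre of its underside; x runs along the plate from handle end to pinion end, z up. Pinion axis at x = 38 mm, y = 0, foot on a seat 22 mm up. A fixed V (+x side) and a sliding jaw (-x side) grip the hub; their tops are 34 mm up, 14 mm below the rim, and within 23 mm of the middle line: fingers straddle the rim along y.
- clamp_handle (a joint): Angle of the clamp handle about its upright pivot: 0 = clamped (start), 1.571 rad = open, at its stop. It grows clockwise as seen from above. An over-centre spring holds it at both ends: 2 to 4 N sideways at the grip move it, and past half way it snaps on to the far stop by itself. A cam on it draws the sliding jaw 5 mm off the hub.
- handle_grip (a point): Middle of the handle's upright round black grip: 19 mm in diameter, from 27 mm below to 22 mm above this point, 62 mm out from the pivot on a flat arm whose top is 28 mm below this point. At 0 the arm points along the clamp's -y, when open along its -x (away from the pinion).
- handle_pivot (a point): Point on the handle's upright axis, level with the grip point, at the clamp's x = -45 mm, y = 0, 66 mm above its underside. The pivot's boss ends 21 mm below this point.
- lens_front: Lens front of the inspection camera: black 33 mm barrel in a 68 mm ring light, on a grey camera block in a yoke on a round 80 mm foot on the right bench; about 0.13 m up, stays put. Origin: middle of the front glass; z points out of the lens along the line of sight: up, leaning 20 to 34 degrees from upright, roughly towards the robot.
- spare_pinion_a: Another pinion of the same kind (44 mm wide, 43 mm high), standing on the left-hand bench beyond the clamp; leave it. Origin: centre of its foot.
- spare_pinion_b: A second such pinion, at the front edge of the right-hand bench; leave it. Origin: centre of its foot.
- tape_roll: Roll of tape, 68 mm wide, 19 mm high, lying on the left-hand bench; leave it. Origin: centre of its underside.
- spare_bearing: Ball bearing, 52 mm wide, 15 mm high, lying on the left-hand bench; leave it. Origin: centre of its underside.
- paint_marker: Paint marker, 126 mm long, 16 mm thick, lying on the front edge of the right-hand bench; leave it. Origin: centre of its underside.
- grease_tub: Tub of grease, 67 mm wide, 52 mm high, on the right-hand bench; leave it. Origin: centre of its foot.

How it is judged:
By the outcome, as a careful person would: the job done as asked, in the order asked, and still so for the second after the job is handed in, while the arm keeps its last pose, push and grip.
It also fails if it takes over 48 s, if anything falls off the work surface, if the arm or the gripper's body presses on something with over 40 N, if the wrist force passes 120 N, or if a joint passes its speed limit or range.

## Robot

A 6-joint arm with a two-finger parallel gripper is mounted at the origin on a cart in front of the work surface, level with it; the furniture and walls round the work are solid. World frame = base frame: x ahead of the robot, y to its left, z up, the work surface at z = 0. Lengths are in m, angles in rad, forces in N, time in s.
With the tool pointing down it reaches from about 0.4 to 0.925 m from the base axis. Payload 3.4 kg.
Tool frame: the origin (TCP) lies midway between the tips of the shut fingers; the grasp point (between the pads) lies 19 mm behind it; z points along the fingers, y is the line along which they close (so a half turn about z gives the same grasp; the last joint's range is limited). The gripper opens to 85 mm and grips with 20 to 120 N. Pads are 22 mm wide; open, the fingers measure 114 mm over their backs; the gripper's body (76 mm by 85 mm) begins 54 mm behind the grasp point. The pads swing forward as they close: fully open they stand 13 mm farther back than shut.
Start: joints at [-1.181, 0.307, 1.506, -0, 1.328, -0.073], TCP at [0.257, -0.515, 0.231] pointing down, gripper open.
Joint ranges: [-3.12, 3.12], [-1.05, 2.28], [0.14, 2.33], [-1.42, 4.57], [0.1, 2.73], [-2.68, 2.68]. Speed limits (rad/s): [2.57, 2.57, 3.14, 3.14, 3.14, 3.14].

## Interface

Orientations are given as a unit quaternion [x, y, z, w].
In Python, from cell import arm gives the robot as it stands. The module is installed in compiled form; this text tells all that it offers.
- The arm moves only by the tool send_rows, never from a script. Its argument "series" is one flat list of numbers, 7 for each row, row after row: the turn, a rotation vector about the world's x, y, z in rad, then the shift along the world's x, y, z in m, then the closure, from 0 (fully open) to 1 (shut). A call has 1 to 5 rows; each row is the pose to reach, as a shift and turn from the pose commanded when the call began; what a row does not reach only later rows make up. A row lasts 1/12 s, in which the tool goes at most 41.7 mm and 7.16 degrees, less where a joint would pass 70% of its speed; a pose out of reach is approached as far as the arm can. A call with a gripper value outside its range is refused whole. The fingers move at their own pace and stop on an object; "squeeze" is the grip in N (left out, the last holds). Time passes only in rows, so rows that repeat a pose let the fingers close. It gives the time, the measured TCP pose, the force, the opening and the grip force at its end, in the units of the state.
- arm.state(): the state, without advancing time (a new reading comes with each control period).
- arm.snapshot(name): name is "side" or "top" or "wrist"; returns a dict with "img" (420x560x3 uint8, red, green, blue), "K" (3x3 intrinsics, pixels), "dist" ([k1, k2, p1, p2, k3] as OpenCV has them; the pictures are not rectified), "R" (3x3) and "t" (3): a world point X has camera coordinates R X + t; the wrist camera has in their place "tool_from_camera" (4x4, takes a point from camera to tool coordinates, whose origin is the TCP and whose axes are the flange's). Camera axes: x right, y down, z forward; pixel columns grow to the right and rows downward; lengths in m; the calibration is good to about 2 mm. A picture is of the moment at which its call begins: read the wrist's pose just before it. There is no depth.
- arm.sign_off(): hands the job in; it is judged then, once.
The state is a dict: "clock": time; "joint_pos": joint angles; "qd": joint speeds; "tau": joint torques, N m; "tool_pos": TCP position; "tool_rot": TCP orientation; "force": force on the tool from outside, world axes, zero at the start; "moment": the same for the moment, N m; "grip_width": finger opening in m; "finger_force": force on a finger pad.
Only numpy, scipy, OpenCV 4.12 (cv2) and the standard library are available. Lean on these libraries where they do the work, as an engineer would, in place of code of your own. Each camera call takes 0.05 s, during which the arm holds its last target. There are 200 camera calls.

## Working session

There is one attempt and no reset: what is moved stays moved. The work goes in short steps, Python scripts to look and compute and a tool call to move; the robot and the scene stay as the last step left them, time stands still between calls to the robot, and variables do not carry over. Pictures are saved under pics/ and viewed, at most 10 in all, crops included, and the job is handed in when it is done.

Besides the shell and the picture viewer there is one more tool, called by a JSON object that holds its "name" and its "arguments", one argument or row to a line. send_rows: Moves the arm, as the interface text tells. Its arguments: {"type":"object","properties":{"series":{"type":"array","items":{"type":"number"}},"squeeze":{"type":"number"}},"required":["series"]}

```bash
mkdir -p pics
cat > h.py <<'E'
import numpy as np, cv2
from cell import arm
from scipy.spatial.transform import Rotation as Ro
def snap(n):
    st=arm.state(); s=arm.snapshot(n)
    if n=="wrist":
        T=np.eye(4);T[:3,:3]=Ro.from_quat(st["tool_rot"]).as_matrix();T[:3,3]=st["tool_pos"]
        C=T@np.array(s["tool_from_camera"]); s["R"]=C[:3,:3].T; s["t"]=-C[:3,:3].T@C[:3,3]
    for k in("K","dist","R","t"): s[k]=np.array(s[k],float)
    return s
def save(s,f): cv2.imwrite("pics/"+f,s["img"][:,:,::-1])
def ray(s,uv):
    p=cv2.undistortPoints(np.array([[uv]],float),s["K"],s["dist"])[0,0]
    d=s["R"].T@np.array([p[0],p[1],1]); return -s["R"].T@s["t"], d/np.linalg.norm(d)
def onz(s,uv,z):
    c,d=ray(s,uv); return c+d*(z-c[2])/d[2]
def tri(*rs):
    A=0;b=0
    for c,d in rs:
        P=np.eye(3)-np.outer(d,d);A=A+P;b=b+P@c
    X=np.linalg.solve(A,b); return X,[np.linalg.norm((np.eye(3)-np.outer(d,d))@(X-c)) for c,d in rs]
def proj(s,X):
    return cv2.projectPoints(np.array(X,float).reshape(-1,3),cv2.Rodrigues(s["R"])[0],s["t"],s["K"],s["dist"])[0][:,0]
E
python3 - <<'E'
from h import *
import pickle
for n in("side","top","wrist"):
    s=snap(n);save(s,n+"0.png");pickle.dump(s,open(n+"0.pkl","wb"));print(n,-s["R"].T@s["t"],s["R"][2],s["K"][0,0])
print(arm.state())
E
```

```text
side [0.59362512 1.26038267 0.60233402] [ 0.01085562 -0.92685833 -0.3752543 ] 385.1491199466278
top [0.49024271 0.05237488 1.48307067] [ 0.09021883  0.00806728 -0.99588929] 398.3527132415143
wrist [ 0.32249433 -0.4813902   0.37282152] [-0.26237222 -0.12931128 -0.95626325] 292.1413786393018
{'clock': 0.15, 'joint_pos': array([-1.18150427e+00,  3.07404747e-01,  1.50736175e+00,  1.51281637e-05,
        1.32839053e+00, -7.35045739e-02]), 'qd': array([-0.00050826, -0.00208779, -0.00615302, -0.00024253, -0.00020081,
        0.00056026]), 'tau': array([ 3.02694207e-04, -4.57977998e+01, -2.52219468e+01, -4.00559099e-05,
        8.52316880e-03,  1.11989573e-05]), 'tool_pos': array([ 0.25649227, -0.51404034,  0.23059496]), 'tool_rot': array([ 9.73346779e-01,  2.29336949e-01, -1.15739401e-04, -7.73609464e-04]), 'force': array([ 0.1365247 , -0.37100181,  0.50931383]), 'moment': array([-0.02420951,  0.01108946, -0.00238275]), 'finger_force': 0.0, 'grip_width': 0.08529335282238765}
```

View pics/top0.png

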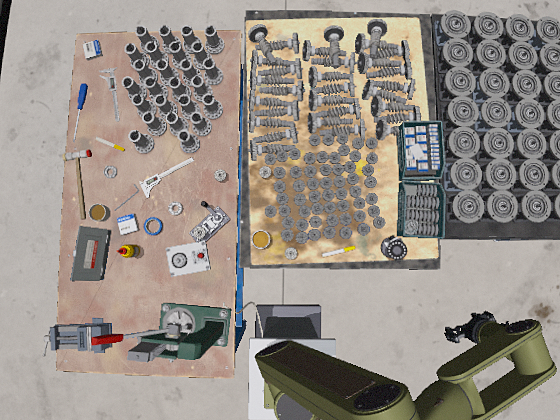

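View pics/side0.png

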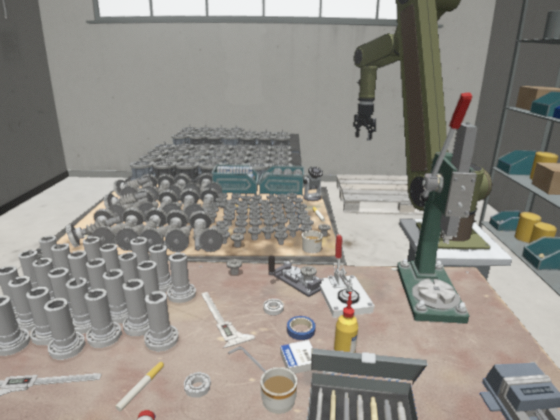

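The top view shows the clamp near (208,222), tape at (153,226), the inspection camera near (394,247) and the marker at (338,252). The side view shows the clamp near (297,275) and the camera near (315,180). I'll enlarge both.

Run:
```python
from h import *
import pickle
t=pickle.load(open("top0.pkl","rb"));s=pickle.load(open("side0.pkl","rb"))
def crop(i,u,v,w,h,k): return cv2.resize(i[v:v+h,u:u+w],None,fx=k,fy=k,interpolation=cv2.INTER_CUBIC)
a=crop(t["img"],180,190,66,50,6);b=crop(t["img"],364,222,66,50,6)
c=crop(s["img"],255,230,66,50,6);d=crop(s["img"],285,155,66,50,6)
cv2.imwrite("pics/c0.png",np.vstack([np.hstack([a,b]),np.hstack([c,d])])[:,:,::-1])
print("clampish",onz(t,(208,222),.03),"cam",onz(t,(394,247),.12), "camfoot side",onz(s,(315,200),0))
```

```text
clampish [0.57600737 0.31370364 0.03      ] cam [ 0.49195382 -0.34245245  0.12      ] camfoot side [ 0.47359604 -0.34150864  0.        ]
```

View pics/c0.png

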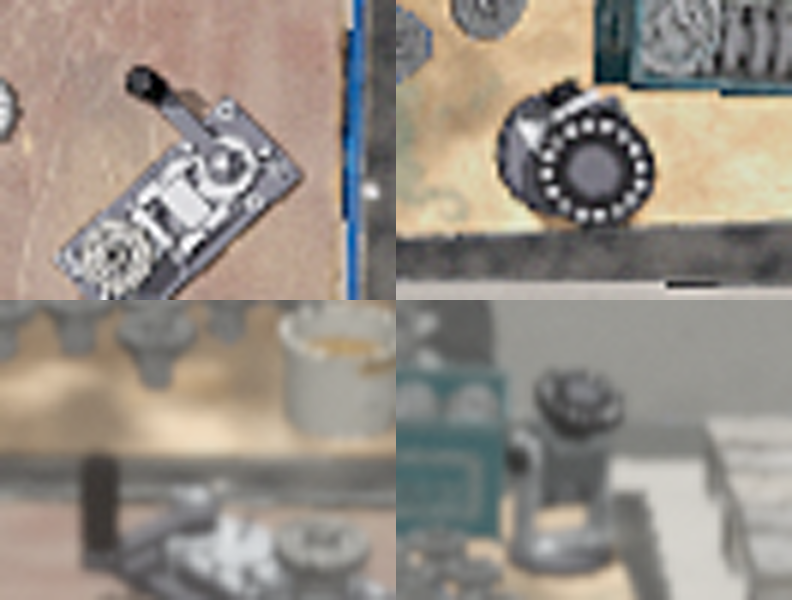

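Run:
```python
from h import *
import pickle
np.set_printoptions(precision=4,suppress=True)
t=pickle.load(open("top0.pkl","rb"));s=pickle.load(open("side0.pkl","rb"));w=pickle.load(open("wrist0.pkl","rb"))
print("grip",onz(t,(204.5,203.8),.088),"piv",onz(t,(218,216.7),.045),"boss",onz(t,(199.5,232.8),.065))
L,e=tri(ray(t,(397.3,250.3)),ray(s,(285+(580-396)/6,155+(392-300)/6)));print("lens",L,e)
print("foot",onz(s,(285+(565-396)/6,155+(550-300)/6),0.0),onz(t,(364+(537-396)/6,222+165/6),.0))
print(np.array(w["tool_from_camera"]))
# ellipse of ring in top view
print(Ro.from_quat(arm.state()["tool_rot"]).as_matrix())
print(proj(w,L))
```

```text
grip [0.6369 0.3175 0.088 ] piv [0.5948 0.275  0.045 ] boss [0.5349 0.337  0.065 ]
lens [ 0.4787 -0.3494  0.1344] [np.float64(0.0021872833994342248), np.float64(0.002187283399434196)]
foot [ 0.4795 -0.384   0.    ] [ 0.4826 -0.3525  0.    ]
[[ 0.0011 -0.9562 -0.2926  0.0737]
 [ 1.      0.001   0.0004  0.0001]
 [-0.0001 -0.2926  0.9562 -0.1423]
 [ 0.      0.      0.      1.    ]]
[[ 0.8948  0.4464 -0.0006]
 [ 0.4464 -0.8948  0.0015]
 [ 0.0001 -0.0016 -1.    ]]
[[ 197.927  -242.1087]]
```

View pics/wrist0.png

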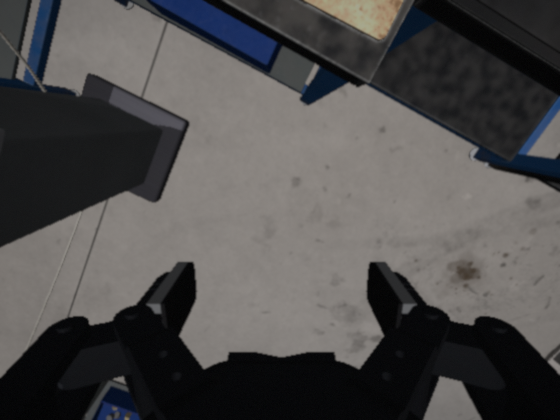

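The wrist view shows only the floor, with the fingers at the bottom of the frame. Next I move to look down the lens axis.

{"name": "send_rows", "arguments": {
  "series": [-0.278, -0.381, 0, 0.13, 0.14, 0.03, 0, -0.278, -0.381, 0, 0.13, 0.14, 0.03, 0, -0.278, -0.381, 0, 0.13, 0.14, 0.03, 0, -0.278, -0.381, 0, 0.13, 0.14, 0.03, 0, -0.278, -0.381, 0, 0.13, 0.14, 0.03, 0]
}}

```text
clock: 0.57
tool_pos: [0.3826, -0.366, 0.2567]
tool_rot: [0.947, 0.222, 0.152, 0.173]
force: [0.0, 1.2, -2.0]
grip_width: 0.0855
finger_force: 0.0
```

{"name": "send_rows", "arguments": {
  "series": [0, 0, 0, 0.05, 0.057, 0, 0, 0, 0, 0, 0.05, 0.057, 0, 0, 0, 0, 0, 0.05, 0.057, 0, 0, 0, 0, 0, 0.05, 0.057, 0, 0]
}}

```text
clock: 0.9
tool_pos: [0.4378, -0.3152, 0.2612]
tool_rot: [0.946, 0.226, 0.152, 0.177]
force: [0.7, 0.2, -0.1]
grip_width: 0.085
finger_force: 0.0
```

Run:
```python
from h import *
import pickle
s=snap("wrist");save(s,"w1.png");pickle.dump(s,open("w1.pkl","wb"));print(arm.state()["tool_pos"],Ro.from_quat(arm.state()["tool_rot"]).as_matrix())
```

```text
[ 0.4370269  -0.31657032  0.26112478] [[ 0.8530077   0.37087256  0.36719397]
 [ 0.47856022 -0.83654081 -0.26679503]
 [ 0.20822579  0.40330265 -0.8910606 ]]
```

View pics/w1.png

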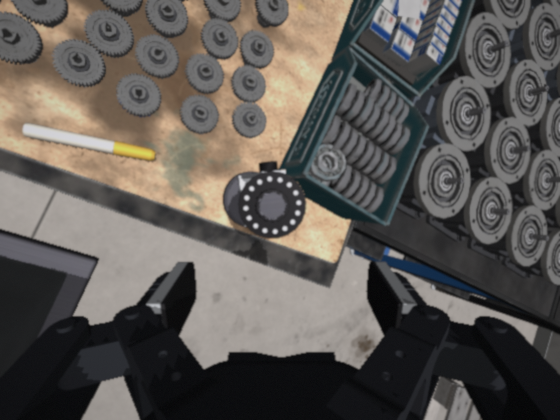

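The ring light and lens sit at about (272,204), with the LEDs clearly resolved, the marker at (90,142) and a blue-green bin alongside. I'll take shifted views to triangulate it.

{"name": "send_rows", "arguments": {
  "series": [0, 0, 0, 0.037, -0.067, 0.001, 0, 0, 0, 0, 0.037, -0.067, 0.001, 0, 0, 0, 0, 0.037, -0.067, 0.001, 0, 0, 0, 0, 0.037, -0.067, 0.001, 0, 0, 0, 0, 0.037, -0.067, 0.001, 0]
}}

```text
clock: 1.37
tool_pos: [0.4719, -0.3856, 0.2611]
tool_rot: [0.947, 0.222, 0.151, 0.176]
force: [0.1, 0.3, -0.6]
grip_width: 0.0851
finger_force: 0.0
```

Run:
```python
from h import *
import pickle
s=snap("wrist");pickle.dump(s,open("w2.pkl","wb"))
```

{"name": "send_rows", "arguments": {
  "series": [0, 0, 0, -0.052, 0.118, -0.056, 0, 0, 0, 0, -0.052, 0.118, -0.056, 0, 0, 0, 0, -0.052, 0.118, -0.056, 0, 0, 0, 0, -0.052, 0.118, -0.056, 0, 0, 0, 0, -0.052, 0.118, -0.056, 0]
}}

```text
clock: 1.83
tool_pos: [0.4159, -0.2607, 0.2024]
tool_rot: [0.947, 0.224, 0.149, 0.174]
force: [-0.5, 0.1, -1.2]
grip_width: 0.0855
finger_force: 0.0
```

{"name": "send_rows", "arguments": {
  "series": [0, 0, 0, 0, 0, 0, 0]
}}

```text
clock: 1.92
tool_pos: [0.4205, -0.2653, 0.2062]
tool_rot: [0.946, 0.224, 0.152, 0.177]
force: [1.3, -0.8, 1.4]
grip_width: 0.0852
finger_force: 0.0
```

Run:
```python
from h import *
import pickle
np.set_printoptions(precision=4,suppress=True)
s=snap("wrist");pickle.dump(s,open("w3.pkl","wb"))
L=np.array([.4787,-.3494,.1344]); tiles=[]
for k in(1,2,3):
    s=pickle.load(open(f"w{k}.pkl","rb"));u,v=proj(s,L)[0].astype(int);print(u,v)
    tiles.append(cv2.resize(s["img"][v-45:v+45,u-45:u+45],(264,264),interpolation=cv2.INTER_CUBIC))
    m=(s["img"].min(2)>200).astype(np.uint8);n,l,st,c=cv2.connectedComponentsWithStats(m)
    i=[j for j in range(1,n) if np.hypot(*(c[j]-(u,v)))<50 and st[j,4]<60]
    print(len(i));print(np.c_[c[i],st[i,4]].round(1).tolist())
cv2.imwrite("pics/w123.png",np.hstack(tiles)[:,:,::-1])
```

```text
273 206
18
[[283.0, 171.0, 3.0], [241.3, 183.0, 24.0], [269.0, 178.5, 6.0], [279.5, 179.5, 4.0], [259.0, 181.5, 6.0], [288.8, 184.2, 6.0], [251.2, 188.2, 6.0], [295.5, 192.5, 4.0], [246.5, 197.5, 4.0], [298.5, 202.5, 4.0], [245.5, 207.5, 4.0], [297.0, 212.5, 6.0], [248.5, 217.5, 4.0], [292.0, 221.5, 6.0], [255.5, 225.5, 4.0], [284.5, 228.0, 6.0], [264.4, 230.2, 5.0], [274.6, 231.2, 5.0]]
192 211
18
[[209.8, 172.3, 35.0], [186.0, 180.0, 9.0], [197.8, 181.0, 10.0], [174.5, 183.5, 12.0], [208.6, 186.6, 13.0], [165.9, 191.1, 8.0], [216.1, 195.7, 9.0], [160.8, 201.5, 10.0], [220.0, 206.8, 10.0], [160.2, 213.0, 10.0], [219.2, 218.0, 10.0], [164.2, 224.0, 10.0], [214.0, 228.0, 9.0], [172.2, 233.0, 10.0], [222.3, 234.3, 6.0], [205.5, 235.5, 12.0], [182.8, 238.0, 10.0], [194.3, 238.9, 9.0]]
351 212
16
[[347.3, 181.7, 3.0], [358.5, 183.0, 2.0], [336.3, 185.3, 3.0], [368.5, 188.5, 4.0], [327.3, 192.7, 3.0], [375.5, 197.5, 4.0], [321.5, 203.0, 2.0], [378.3, 208.3, 3.0], [320.5, 214.5, 4.0], [377.0, 219.5, 2.0], [323.5, 225.5, 4.0], [371.5, 229.5, 4.0], [330.5, 234.0, 2.0], [362.7, 236.7, 3.0], [340.5, 239.0, 2.0], [351.5, 240.0, 2.0]]
```

View pics/w123.png

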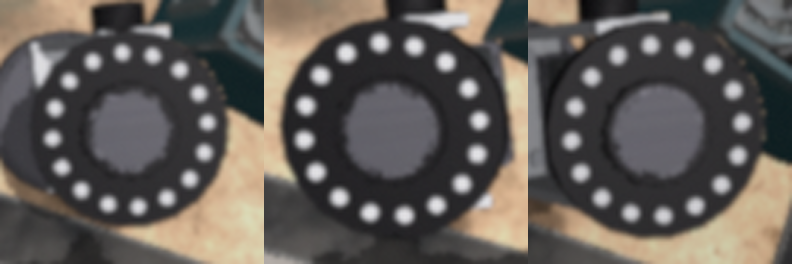

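The crops show all 16 LEDs on the ring in each view, with the grey glass disc in the middle. I'll triangulate them.

```bash
cat > lens.py <<'E'
from h import *
import pickle
np.set_printoptions(precision=4,suppress=True)
def run(ks,L=np.array([.4787,-.3494,.1344])):
    S=[];P=[];G=[]
    for k in ks:
        s=pickle.load(open(f"w{k}.pkl","rb"));c0=proj(s,L)[0]
        g=s["img"].min(2).astype(float);m=(g>150).astype(np.uint8);n,l,st,c=cv2.connectedComponentsWithStats(m)
        pts=np.array([c[j] for j in range(1,n) if st[j,4]<60 and np.hypot(*(c[j]-c0))<45])
        for _ in range(4):
            e=cv2.fitEllipse(pts.astype(np.float32))if len(pts)<17 else None
            ctr=np.median(pts,0) if e is None else np.array(e[0]); r=np.hypot(*(pts-ctr).T); md=np.median(r)
            if len(pts)>16: pts=pts[np.argsort(abs(r-md))[:max(16,len(pts)-1)]]
        out=[]
        for p in pts:
            u,v=np.rint(p).astype(int);w=np.clip(g[v-3:v+4,u-3:u+4]-90,0,None);Y,X=np.mgrid[v-3:v+4,u-3:u+4]
            out.append([(w*X).sum()/w.sum(),(w*Y).sum()/w.sum()])
        out=np.array(out);ctr=out.mean(0);d=out-ctr;a=np.arctan2(d[:,0],-d[:,1])%(2*np.pi)
        a=(a+0.2)%(2*np.pi)   # first LED just left of the top
        P.append(out[np.argsort(a)]);S.append(s)
        hsv=s["img"].astype(int).mean(2);Y,X=np.mgrid[:420,:560]
        mk=((hsv>70)&(hsv<150)&(np.hypot(X-ctr[0],Y-ctr[1])<22)).astype(np.uint8)
        n,l,st,c=cv2.connectedComponentsWithStats(mk);j=1+np.argmax(st[1:,4]);G.append(c[j]);print(k,len(pts),ctr,"glass",c[j],st[j,4])
    X=[];E=[]
    for i in range(16):
        x,e=tri(*[ray(s,p[i]) for s,p in zip(S,P)]);X.append(x);E+=e
    X=np.array(X);c=X.mean(0);n=np.linalg.svd(X-c)[2][2];n*=np.sign(n[2])
    print("ring",c,"n",n,"tilt",np.degrees(np.arccos(n[2])),"r",np.linalg.norm(X-c,axis=1).round(4),"plane res",((X-c)@n).round(4),"ray err",np.max(E))
    g,e=tri(*[ray(s,p) for s,p in zip(S,G)]);print("glass",g,e,"offset along n",(g-c)@n,"lateral",np.linalg.norm((g-c)-n*((g-c)@n)))
    return c,n,g
if __name__=="__main__": run((1,2,3))
E
python3 lens.py
```

```text
1 19 [274.9442 207.625 ] glass [271.8053 205.2541] 606
2 16 [193.7008 212.489 ] glass [189.8323 210.2258] 775
3 19 [348.2899 205.2505] glass [349.973 211.095] 779
ring [ 0.4801 -0.3495  0.1389] n [0.6519 0.5977 0.4667] tilt 62.1800534117553 r [0.0437 0.0491 0.0497 0.0378 0.0214 0.0268 0.027  0.0318 0.0317 0.0395
 0.0386 0.0349 0.0314 0.0278 0.0273 0.0421] plane res [ 0.0085 -0.0018  0.0017 -0.0042  0.0018  0.0072 -0.0051 -0.0034 -0.0015
 -0.0014 -0.0007  0.0023  0.0023  0.0022 -0.0008 -0.0073] ray err 0.021784571462197626
glass [ 0.479  -0.3465  0.1359] [np.float64(0.00019365115955037308), np.float64(0.00024551433203751105), np.float64(0.000380661240925099)] offset along n -0.0003466738481586883 lateral 0.0043601838756718156
```

```bash
python3 - <<'E'
s=open("lens.py").read()
a=s.index("        pts=np.array([c[j]");b=s.index("        out=[]\n")
s=s[:a]+'''        pts=np.array([c[j] for j in range(1,n) if st[j,4]<40 and np.hypot(*(c[j]-c0))<45])
        ctr=c0
        while True:
            r=np.hypot(*(pts-ctr).T);q=pts[(r>21)&(r<36)];ctr=np.array(cv2.fitEllipse(q.astype(np.float32))[0]) 
            if len(q)<=16: break
            r=np.hypot(*(pts-ctr).T);pts=np.delete(pts,np.argmax(abs(r-np.median(r))),0)
        pts=q
'''+s[b:]
open("lens.py","w").write(s)
E
python3 lens.py
```

```text
1 16 [271.906 204.883] glass [271.8053 205.2541] 606
2 16 [190.1709 209.7571] glass [189.8323 210.2258] 775
3 16 [349.4928 211.2051] glass [350.0064 211.1913] 784
ring [ 0.4792 -0.347   0.1347] n [-0.1849  0.3129  0.9316] tilt 21.312633385056195 r [0.0264 0.0263 0.0264 0.0264 0.0263 0.0264 0.0263 0.0264 0.0264 0.0263
 0.0263 0.0264 0.0264 0.0264 0.0263 0.0264] plane res [-0.0001  0.     -0.0002 -0.0001  0.0001  0.0001  0.0001  0.     -0.0001
  0.0001 -0.     -0.0001 -0.     -0.      0.0001  0.0002] ray err 0.00011621637784114773
glass [ 0.4789 -0.3465  0.136 ] [np.float64(0.0001832929937407534), np.float64(0.00021960138315697133), np.float64(0.00032647928262817007)] offset along n 0.0014004985946017782 lateral 6.252098232945719e-05
```

{"name": "send_rows", "arguments": {
  "series": [0.278, 0.381, 0, 0, 0.1, 0.06, 0, 0.278, 0.381, 0, 0, 0.1, 0.06, 0, 0.278, 0.381, 0, 0, 0.1, 0.06, 0, 0.278, 0.381, 0, 0, 0.1, 0.06, 0, 0.278, 0.381, 0, 0, 0.1, 0.06, 0]
}}

```text
clock: 2.38
tool_pos: [0.4272, -0.1674, 0.2713]
tool_rot: [0.973, 0.23, 0.003, 0.001]
force: [-0.1, -1.0, 0.7]
grip_width: 0.0851
finger_force: 0.0
```

{"name": "send_rows", "arguments": {
  "series": [0, 0, 0.12, 0.008, 0.033, 0, 0, 0, 0, 0.24, 0.016, 0.066, 0, 0, 0, 0, 0.36, 0.025, 0.099, 0, 0, 0, 0, 0.49, 0.034, 0.132, 0, 0, 0, 0, 0.608, 0.042, 0.164, 0, 0]
}}

```text
clock: 2.8
tool_pos: [0.4664, -0.0019, 0.2675]
tool_rot: [0.859, 0.512, 0.002, 0.001]
force: [0.6, 0.5, 0.4]
grip_width: 0.0851
finger_force: 0.0
```

{"name": "send_rows", "arguments": {
  "series": [0, 0, 0.12, 0.008, 0.033, 0, 0, 0, 0, 0.24, 0.016, 0.066, 0, 0, 0, 0, 0.36, 0.025, 0.099, 0, 0, 0, 0, 0.49, 0.034, 0.132, 0, 0, 0, 0, 0.608, 0.042, 0.164, 0, 0]
}}

```text
clock: 3.22
tool_pos: [0.5085, 0.1631, 0.2675]
tool_rot: [0.666, 0.746, 0.002, 0.001]
force: [-0.4, -1.0, 0.4]
grip_width: 0.0856
finger_force: 0.0
```

{"name": "send_rows", "arguments": {
  "series": [0, 0, 0.12, 0.008, 0.033, -0.003, 0, 0, 0, 0.24, 0.016, 0.066, -0.006, 0, 0, 0, 0.36, 0.025, 0.099, -0.009, 0, 0, 0, 0.49, 0.034, 0.132, -0.012, 0, 0, 0, 0.608, 0.042, 0.164, -0.015, 0]
}}

```text
clock: 3.63
tool_pos: [0.5505, 0.3275, 0.2521]
tool_rot: [0.412, 0.911, 0.001, 0.001]
force: [0.6, -0.5, 0.6]
grip_width: 0.0857
finger_force: 0.0
```

{"name": "send_rows", "arguments": {
  "series": [0, 0, 0, 0, 0, 0, 0, 0, 0, 0, 0, 0, 0, 0]
}}

```text
clock: 3.8
tool_pos: [0.5498, 0.3272, 0.2511]
tool_rot: [0.414, 0.91, 0.001, 0.0]
force: [-0.7, -0.9, 0.3]
grip_width: 0.0855
finger_force: 0.0
```

Run:
```python
from h import *
import pickle
s=snap("wrist");save(s,"w4.png");pickle.dump(s,open("w4.pkl","wb"))
print(arm.state()["joint_pos"],proj(s,[[.637,.3175,.088],[.595,.275,.045],[.535,.337,.065]]))
```

```text
[ 4.69555593e-01  3.81950923e-01  1.33724028e+00 -3.84073245e-04
  1.42154447e+00 -2.45749238e-01] [[333.62857621 248.61136278]
 [281.25750539 237.73256991]
 [277.43232793 173.91689429]]
```

View pics/w4.png

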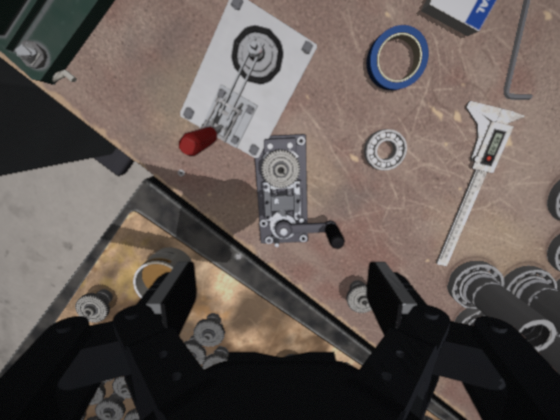

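View: pinion boss at about (281,169), pivot at (283,229), grip at about (337,241), tape (399,58) and bearing (385,149). I'll take a second, closer view.

{"name": "send_rows", "arguments": {
  "series": [0, 0, 0, 0.055, -0.065, -0.05, 0, 0, 0, 0, 0.055, -0.065, -0.05, 0, 0, 0, 0, 0.055, -0.065, -0.05, 0, 0, 0, 0, 0.055, -0.065, -0.05, 0, 0, 0, 0, 0.055, -0.065, -0.05, 0]
}}

```text
clock: 4.27
tool_pos: [0.6031, 0.2585, 0.2012]
tool_rot: [0.416, 0.909, -0.0, -0.001]
force: [-0.2, 0.8, 0.2]
grip_width: 0.0852
finger_force: 0.0
```

Run:
```python
from h import *
import pickle
s=snap("wrist");pickle.dump(s,open("w5.pkl","wb"));a=pickle.load(open("w4.pkl","rb"))
u,v=proj(s,[.59,.31,.05])[0].astype(int);print(u,v)
f=lambda i,u,v:cv2.resize(i[v-66:v+66,u-66:u+66],(396,396),interpolation=cv2.INTER_CUBIC)
print("origins",(300-66,205-66),(u-66,v-66))
cv2.imwrite("pics/w45.png",np.hstack([f(a["img"],300,205),f(s["img"],u,v)])[:,:,::-1])
```

```text
306 149
origins (234, 139) (np.int64(240), np.int64(83))
```

View pics/w45.png

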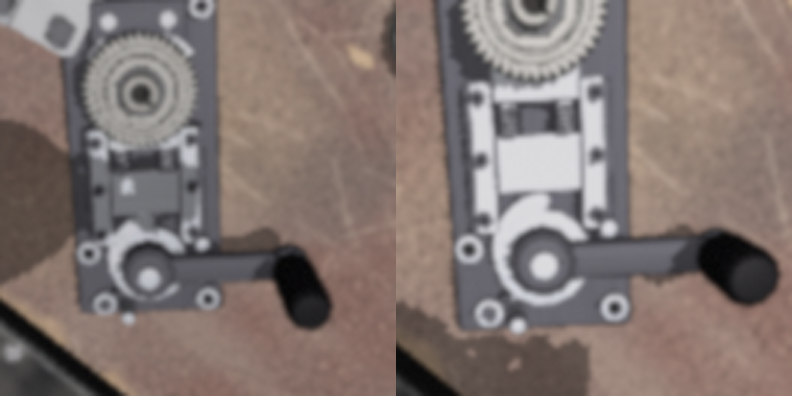

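The crops show the rim and boss, the pivot's bright top and the round grip top in both views. I'll triangulate those points.

Run:
```python
from h import *
import pickle
np.set_printoptions(precision=4,suppress=True)
a,s=[pickle.load(open(f"w{k}.pkl","rb")) for k in(4,5)]
D={}
for n,p,q,z in(("boss",(280.7,170.3),(286.3,85.3),.065),("piv",(283.7,231.7),(289.3,171.3),.045),("grip",(337,241.7),(358.7,175),.088)):
    print(n,*tri(ray(a,p),ray(s,q)),onz(a,p,z),onz(s,q,z)); D[n]=(onz(a,p,z)+onz(s,q,z))/2
x=D["boss"]-D["piv"];g=D["grip"]-D["piv"];print(np.linalg.norm(x[:2]),np.degrees(np.arctan2(x[1],x[0])),np.linalg.norm(g[:2]),np.degrees(np.arctan2(g[1],g[0])))
print(arm.state()["tool_pos"],arm.state()["joint_pos"])
```

```text
boss [0.5365 0.3411 0.0526] [np.float64(0.00013731356155999693), np.float64(0.0001373135615601767)] [0.5351 0.3425 0.065 ] [0.5374 0.3401 0.065 ]
piv [0.5928 0.2821 0.0411] [np.float64(0.000129325297833707), np.float64(0.00012932529783371436)] [0.5919 0.2833 0.045 ] [0.5922 0.2824 0.045 ]
grip [0.6373 0.3248 0.0807] [np.float64(0.0001572910338750729), np.float64(0.0001572910338751012)] [0.6339 0.3261 0.088 ] [0.6351 0.3246 0.088 ]
0.0808080525324489 133.70244779830693 0.06008627634485663 45.024916622059266
[0.6029 0.2596 0.202 ] [ 0.3418  0.4403  1.3672  0.0008  1.3337 -0.3716]
```

{"name": "send_rows", "arguments": {
  "series": [0, 0, 0.12, 0.005, 0.01, 0, 0, 0, 0, 0.24, 0.01, 0.02, 0, 0, 0, 0, 0.36, 0.015, 0.03, 0, 0, 0, 0, 0.48, 0.02, 0.045, 0, 0, 0, 0, 0.6, 0.0325, 0.067, 0, 0]
}}

```text
clock: 4.73
tool_pos: [0.6339, 0.3279, 0.2036]
tool_rot: [0.124, 0.992, 0.0, 0.0]
force: [0.3, 0.3, 0.3]
grip_width: 0.0853
finger_force: 0.0
```

{"name": "send_rows", "arguments": {
  "series": [0, 0, 0.12, 0, 0, 0, 0, 0, 0, 0.24, 0, 0, 0, 0, 0, 0, 0.36, 0, 0, 0, 0, 0, 0, 0.48, 0, 0, 0, 0, 0, 0, 0.6, 0, 0, 0, 0]
}}

```text
clock: 5.15
tool_pos: [0.6347, 0.329, 0.2032]
tool_rot: [-0.175, 0.985, 0.001, 0.001]
force: [0.0, 0.2, 0.2]
grip_width: 0.0855
finger_force: 0.0
```

{"name": "send_rows", "arguments": {
  "series": [0, 0, 0.12, 0, 0, 0, 0, 0, 0, 0.24, 0, 0, 0, 0, 0, 0, 0.36, 0, 0, 0, 0, 0, 0, 0.432, 0, 0, 0, 0, 0, 0, 0.432, 0, 0, 0, 0]
}}

```text
clock: 5.57
tool_pos: [0.6348, 0.3287, 0.2032]
tool_rot: [-0.38, 0.925, 0.0, 0.001]
force: [-0.0, -0.7, 0.3]
grip_width: 0.0853
finger_force: 0.0
```

Run:
```python
from h import *
s=snap("wrist");st=arm.state()
T=Ro.from_quat(st["tool_rot"]).as_matrix();print(st["tool_pos"],T,st["joint_pos"])
# dark blob of the grip
g=s["img"].max(2);c=proj(s,[.6355,.326,.088])[0];print(c, proj(s,[.592,.283,.045]))
i=cv2.resize(s["img"],None,fx=1,fy=1);save(s,"w6.png")
```

```text
[0.63487528 0.32857799 0.20301396] [[-7.13428052e-01 -7.00725950e-01  1.88615786e-03]
 [-7.00724729e-01  7.13430457e-01  1.35569974e-03]
 [-2.29561645e-03 -3.54483227e-04 -9.99997302e-01]] [ 4.18274250e-01  5.19761235e-01  1.22359090e+00  4.80016625e-04
  1.39596632e+00 -1.92902004e+00]
[278.12846503 204.98321489] [[278.46372177 133.91806434]]
```

View pics/w6.png

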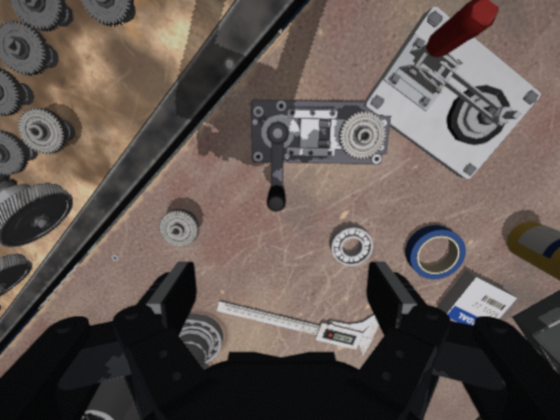

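The grip top is at about (276,200), on prediction, with the spare pinion at (179,228) well clear. I'll check the red toggle lever clearance before descending.

Run:
```python
from h import *
import pickle
np.set_printoptions(precision=4,suppress=True)
s6=snap("wrist");a,s5=[pickle.load(open(f"w{k}.pkl","rb")) for k in(4,5)]
R=[]
for n,s in(("4",a),("6",s6)):
    h=cv2.cvtColor(s["img"],cv2.COLOR_RGB2HSV);m=((h[...,1]>150)&((h[...,0]<8)|(h[...,0]>172))&(h[...,2]>60)).astype(np.uint8)
    k,l,st,c=cv2.connectedComponentsWithStats(m);j=1+np.argmax(st[1:,4]);print(n,st[j],c[j]);R.append(ray(s,c[j]))
X,e=tri(*R);print("lever mid",X,e)
p=np.array([.5343,.3427]);d=X[:2]-p;t=np.radians(134.3);print("clamp frame rel pinion",d@[np.cos(t),np.sin(t)],d@[-np.sin(t),np.cos(t)])
```

```text
4 [180 128  36  27 571] [195.4694 140.3608]
6 [466   0  32  33 719] [480.7357  14.6676]
lever mid [0.4538 0.3211 0.1387] [np.float64(0.0027897411135778243), np.float64(0.002789741113577796)]
clamp frame rel pinion 0.040785207651932776 0.07266520052417448
```

{"name": "send_rows", "arguments": {
  "series": [0, 0, 0, 0, -0.003, -0.04, 0, 0, 0, 0, 0, -0.003, -0.08, 0, 0, 0, 0, 0, -0.003, -0.12, 0, 0, 0, 0, 0, -0.003, -0.149, 0, 0, 0, 0, 0, -0.003, -0.149, 0]
}}

```text
clock: 6.08
tool_pos: [0.6299, 0.3226, 0.0454]
tool_rot: [-0.378, 0.926, -0.0, -0.007]
force: [-1.4, -0.8, -0.7]
grip_width: 0.0853
finger_force: 0.0
```

{"name": "send_rows", "arguments": {
  "series": [0, 0, 0, 0, 0, 0, 0.6, 0, 0, 0, 0, 0, 0, 0.6, 0, 0, 0, 0, 0, 0, 0.6, 0, 0, 0, 0, 0, 0, 0.6, 0, 0, 0, 0, 0, 0, 0.6],
  "squeeze": 20
}}

```text
clock: 6.5
tool_pos: [0.6366, 0.3252, 0.0549]
tool_rot: [-0.379, 0.925, 0.0, 0.002]
force: [-0.1, 0.2, -0.1]
grip_width: 0.0342
finger_force: 0.0
```

{"name": "send_rows", "arguments": {
  "series": [0, 0, -0.105, 0.0043, -0.0048, 0, 0.6, 0, 0, -0.21, 0.008, -0.0101, 0, 0.6, 0, 0, -0.314, 0.0111, -0.0157, 0, 0.6, 0, 0, -0.419, 0.0137, -0.0216, 0, 0.6, 0, 0, -0.524, 0.0156, -0.0278, 0, 0.6]
}}

```text
clock: 6.92
tool_pos: [0.6513, 0.2982, 0.054]
tool_rot: [-0.124, 0.992, 0.001, 0.001]
force: [-0.7, 3.2, 0.1]
grip_width: 0.0342
finger_force: 1.8
```

{"name": "send_rows", "arguments": {
  "series": [0, 0, -0.105, 0.0013, -0.0063, 0, 0.6, 0, 0, -0.21, 0.0018, -0.0127, 0, 0.6, 0, 0, -0.314, 0.0018, -0.0192, 0, 0.6, 0, 0, -0.419, 0.001, -0.0256, 0, 0.6, 0, 0, -0.524, -0.0004, -0.0318, 0, 0.6]
}}

```text
clock: 7.33
tool_pos: [0.6515, 0.2651, 0.0539]
tool_rot: [0.138, 0.99, 0.001, 0.001]
force: [-0.9, -0.7, -0.2]
grip_width: 0.034
finger_force: 0.0
```

{"name": "send_rows", "arguments": {
  "series": [0, 0, -0.105, -0.0021, -0.0061, 0, 0.6, 0, 0, -0.21, -0.0048, -0.012, 0, 0.6, 0, 0, -0.314, -0.008, -0.0175, 0, 0.6, 0, 0, -0.419, -0.0119, -0.0226, 0, 0.6, 0, 0, -0.524, -0.0163, -0.0274, 0, 0.6]
}}

```text
clock: 7.75
tool_pos: [0.6346, 0.2372, 0.0536]
tool_rot: [0.39, 0.921, 0.001, 0.001]
force: [0.2, 0.2, -0.1]
grip_width: 0.0344
finger_force: 0.0
```

{"name": "send_rows", "arguments": {
  "series": [0, 0, 0, 0, 0, 0, 0.6, 0, 0, 0, 0, 0, 0, 0.6]
}}

```text
clock: 7.92
tool_pos: [0.6346, 0.2375, 0.0534]
tool_rot: [0.386, 0.923, 0.001, 0.001]
force: [0.7, 0.2, 0.5]
grip_width: 0.0337
finger_force: 0.0
```

{"name": "send_rows", "arguments": {
  "series": [0, 0, 0, 0, 0, 0, 0.4, 0, 0, 0, 0, 0, 0, 0.4, 0, 0, 0, 0, 0, 0.04, 0.3, 0, 0, 0, 0, 0, 0.08, 0, 0, 0, 0, 0, 0, 0.12, 0]
}}

```text
clock: 8.33
tool_pos: [0.6336, 0.2376, 0.1726]
tool_rot: [0.386, 0.922, -0.001, -0.001]
force: [0.9, -0.4, 0.4]
grip_width: 0.0813
finger_force: 0.0
```

{"name": "send_rows", "arguments": {
  "series": [0, 0, 0.015, -0.025, 0.0265, 0.02, 0, 0, 0, 0.03, -0.05, 0.053, 0.02, 0, 0, 0, 0.05, -0.075, 0.08, 0.02, 0, 0, 0, 0.05, -0.1, 0.105, 0.02, 0, 0, 0, 0.05, -0.1, 0.105, 0.02, 0]
}}

```text
clock: 8.75
tool_pos: [0.5291, 0.3472, 0.1928]
tool_rot: [0.361, 0.933, 0.001, -0.002]
force: [-0.3, -0.7, 0.1]
grip_width: 0.0853
finger_force: 0.0
```

{"name": "send_rows", "arguments": {
  "series": [0, 0, 0, 0, 0, 0, 0]
}}

```text
clock: 8.83
tool_pos: [0.5327, 0.3443, 0.1927]
tool_rot: [0.362, 0.932, 0.0, 0.0]
force: [0.2, 0.5, -0.1]
grip_width: 0.0852
finger_force: 0.0
```

Run:
```python
from h import *
import pickle
np.set_printoptions(precision=4,suppress=True)
s=snap("wrist");save(s,"w7.png");pickle.dump(s,open("w7.pkl","wb"));st=arm.state()
T=Ro.from_quat(st["tool_rot"]).as_matrix();print(st["tool_pos"],T,proj(s,[[.5343,.3427,.065],[.5343,.3427,.057]]))
```

```text
[0.5339 0.3432 0.1926] [[-0.7373  0.6756  0.0009]
 [ 0.6756  0.7373 -0.0002]
 [-0.0009  0.0005 -1.    ]] [[281.8574 204.6119]
 [281.8307 202.3802]]
```

View pics/w7.png

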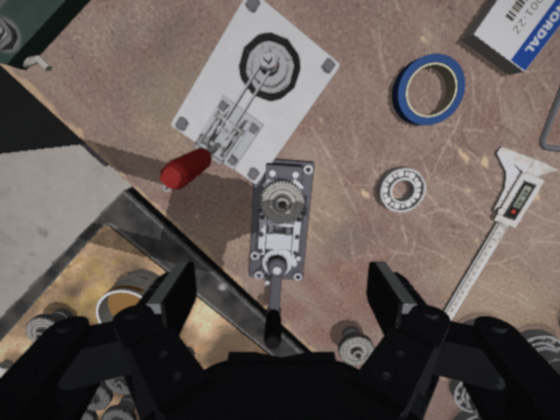

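The handle now points straight away from the pinion, at its open stop, with the pinion at about (283,203) and the red lever at (185,170). That uses up my pictures. I'll refine the pinion centre numerically.

Run:
```python
from h import *
import pickle
np.set_printoptions(precision=4,suppress=True)
for k in (4,6,7):
    try: s=pickle.load(open(f"w{k}.pkl","rb"))
    except: continue
    c=proj(s,[.5343,.3427,.057])[0];u,v=np.rint(c).astype(int)
    g=cv2.cvtColor(s["img"],cv2.COLOR_RGB2GRAY)[v-40:v+40,u-40:u+40]
    g=cv2.resize(g,None,fx=4,fy=4,interpolation=cv2.INTER_CUBIC)
    for p in(40,28,20):
        H=cv2.HoughCircles(cv2.GaussianBlur(g,(0,0),3),cv2.HOUGH_GRADIENT,1.5,20,param1=100,param2=p,minRadius=64,maxRadius=110)
        if H is not None:
            for h in H[0][:3]:
                q=(h[:2]+.5)/4-.5+[u-40,v-40];print(k,p,q,h[2]/4,onz(s,q,.057))
            break
    # dark hole of the boss
    b=g[120:220,120:220];m=(b<np.percentile(b,8)).astype(np.uint8);n,l,st,cc=cv2.connectedComponentsWithStats(m)
    for j in np.argsort(-st[1:,4])[:2]+1: q=(cc[j]+120.5)/4-.5+[u-40,v-40];print("hole",q,st[j,4],onz(s,q,.063))
```

```text
hole [280.6822 170.0848] 529 [0.5351 0.3425 0.063 ]
hole [279.3106 163.3016] 167 [0.5289 0.3472 0.063 ]
7 20 [243.6875 167.0625] 20.5 [0.484  0.3393 0.057 ]
hole [281.8916 204.7221] 708 [0.5348 0.3423 0.063 ]
hole [273.5587 202.9107] 49 [0.5281 0.3375 0.063 ]
```

{"name": "send_rows", "arguments": {
  "series": [0, 0, -0.05, 0.001, -0.001, -0.035, 0, 0, 0, -0.05, 0.001, -0.001, -0.07, 0, 0, 0, -0.05, 0.001, -0.001, -0.1, 0, 0, 0, -0.05, 0.001, -0.001, -0.12, 0, 0, 0, -0.05, 0.001, -0.001, -0.135, 0]
}}

```text
clock: 9.3
tool_pos: [0.5352, 0.3395, 0.0543]
tool_rot: [0.388, 0.922, -0.002, -0.001]
force: [-0.4, 0.2, 0.6]
grip_width: 0.0855
finger_force: 0.0
```

{"name": "send_rows", "arguments": {
  "series": [0, 0, 0, 0, 0, -0.01, 0, 0, 0, 0, 0, 0, -0.017, 0, 0, 0, 0, 0, 0, -0.022, 0, 0, 0, 0, 0, 0, -0.025, 0, 0, 0, 0, 0, 0, -0.025, 0]
}}

```text
clock: 9.72
tool_pos: [0.5356, 0.3414, 0.0324]
tool_rot: [0.387, 0.922, 0.0, 0.0]
force: [0.8, -0.6, -0.3]
grip_width: 0.0856
finger_force: 0.0
```

Run:
```python
from h import *
np.set_printoptions(precision=4,suppress=True)
st=arm.state();print(st["tool_pos"],Ro.from_quat(st["tool_rot"]).as_matrix(),st["force"])
```

```text
[0.5356 0.3414 0.0324] [[-0.7002  0.7139  0.0005]
 [ 0.7139  0.7002  0.0002]
 [-0.0002  0.0004 -1.    ]] [ 0.8316 -0.5728 -0.2604]
```

{"name": "send_rows", "arguments": {
  "series": [0, 0, 0, 0, 0.001, 0, 0.3, 0, 0, 0, 0, 0.001, 0, 0.5, 0, 0, 0, 0, 0.001, 0, 0.7, 0, 0, 0, 0, 0.001, 0, 0.7, 0, 0, 0, 0, 0.001, 0, 0.7],
  "squeeze": 60
}}

```text
clock: 10.13
tool_pos: [0.5356, 0.3429, 0.0336]
tool_rot: [0.387, 0.922, 0.001, 0.001]
force: [-0.8, -0.2, 6.3]
grip_width: 0.0417
finger_force: 59.9
```

{"name": "send_rows", "arguments": {
  "series": [0, 0, 0, 0, 0, 0, 1, 0, 0, 0, 0, 0, 0, 1, 0, 0, 0, 0, 0, 0, 1, 0, 0, 0, 0, 0, 0, 1]
}}

```text
clock: 10.47
tool_pos: [0.5356, 0.3429, 0.0335]
tool_rot: [0.387, 0.922, 0.001, 0.001]
force: [-0.5, 0.4, 5.9]
grip_width: 0.0416
finger_force: 59.9
```

Run:
```python
from h import *
np.set_printoptions(precision=4,suppress=True)
st=arm.state();print(st["tool_pos"],Ro.from_quat(st["tool_rot"]).as_matrix(),st["force"],st["moment"],st["grip_width"],st["finger_force"])
```

```text
[0.5356 0.3429 0.0335] [[-0.7005  0.7136  0.0015]
 [ 0.7136  0.7005  0.0009]
 [-0.0004  0.0017 -1.    ]] [-0.4518  0.3587  5.8875] [-0.0629  0.131   0.0185] 0.04160168990770027 59.93739902973175
```

{"name": "send_rows", "arguments": {
  "series": [0, 0, 0, 0, 0, 0.005, 1, 0, 0, 0, 0, 0, 0.013, 1, 0, 0, 0, 0, 0, 0.023, 1, 0, 0, 0, 0, 0, 0.035, 1, 0, 0, 0, 0, 0, 0.05, 1]
}}

```text
clock: 10.88
tool_pos: [0.5342, 0.3421, 0.0829]
tool_rot: [0.387, 0.922, -0.001, -0.001]
force: [0.1, 0.5, -2.3]
grip_width: 0.0417
finger_force: 61.0
```

{"name": "send_rows", "arguments": {
  "series": [0, 0, 0, 0, 0, 0.02, 1, 0, 0, 0, 0, 0, 0.04, 1, 0, 0, 0, 0, 0, 0.06, 1, 0, 0, 0, 0, 0, 0.075, 1, 0, 0, 0, 0, 0, 0.085, 1]
}}

```text
clock: 11.3
tool_pos: [0.5356, 0.3429, 0.1705]
tool_rot: [0.387, 0.922, 0.001, 0.001]
force: [-0.3, 0.7, -1.4]
grip_width: 0.0416
finger_force: 61.0
```

Run:
```python
from h import *
np.set_printoptions(precision=4,suppress=True)
st=arm.state();print(st["tool_pos"],st["tool_rot"],st["force"],st["moment"],st["grip_width"],st["finger_force"],st["joint_pos"])
s=snap("wrist");save(s,"w8.png")
# expected boss / rim / hub position in the image, and what the seat looks like now
R=Ro.from_quat(st["tool_rot"]).as_matrix();p=st["tool_pos"]
for z in(.0115,-.0315): print(proj(s,p+R@[0,0,z]))
t=snap("top");a=__import__("pickle").load(open("top0.pkl","rb"))
g=cv2.cvtColor(s["img"],cv2.COLOR_RGB2GRAY)
print(g[230:360:6,240:322:4])
```

```text
[0.5356 0.3429 0.1705] [0.387  0.9221 0.0014 0.001 ] [-0.2647  0.6688 -1.4179] [-0.0501  0.0817  0.047 ] 0.04162651347571529 60.99382281303406 [ 0.503   0.4365  1.4588  0.0001  1.2429 -0.2732]
[[282.6954 256.114 ]]
[[283.2574 299.7081]]
[[ 85  84  80  59  54 124 120 115 118 145 175 171 183 142 163 193 102 103
  158 137 137]
 [ 83  88  85  59  53 120 163  77  94  54  50  52  71  77 192 199  94 100
  158 156 146]
 [ 86  99 126  60  54  36  39  48  36  61  65  76  66  62  63  55  87  91
  145 141 144]
 [135 135 100  41  36  93  60 102  88 102  94 100 103 137 164  52 133  78
   77 144 142]
 [ 20  67  72  45 102  99  89  96  98 101 100 100  98  93 122 140 154 159
   63  68 111]
 [ 29  85  76  95  98 101 102 100  94  89  86  87  88  97 101 103 130 103
  105  53  58]
 [ 88  92  99  96 100  92  90 104 103 102 100 100 103 104 100  87  94 101
   86  96  50]
 [ 95  99  97 100  92 103 103  68  61  61  58  59  61  60  92 103  89  89
  101  89  89]
 [100  98 102  88  98 103  63  58  49  49  50  49  43  43  61  82 103  87
   96  97  94]
 [101  93 100  92 103  93  63  55  91 101  97  98  97  71  57 
[... 395 characters left out ...]
8  78  99  93  93  97  98  96  94  94  96  97  94  98  97 110
  109 135 134]
 [ 67  75  69  66  94  95  58  96  91  89  99  92  95 100 121 102 124 123
  126 125 129]
 [ 70  74  68  66  65  63  85  69  12   9  11   9 129 128 125 122 127 126
  130 137 129]
 [ 71  65  60  58  64  62  64  66   6  10  11   8 105 144 145 139 136 131
  134 128 137]
 [ 68  94  61  67  64  64  57  53   6   7  10   8  15  18 136 144 137 138
  133 123 123]
 [104  98  55  97  72  68  61  53   6   9  10   9  73  70  16  31 150 137
  131 130 122]
 [ 93  91  90  96  54 104  83  66   9  16  19  14  44  68  93  55  15  49
  148 118 121]
 [ 13  13  13  13  14  14  12  14  13  21  27  22  22  16  13  12  12  12
   14  13  12]]
```

Run:
```python
from h import *
np.set_printoptions(precision=4,suppress=True,linewidth=250)
st=arm.state();s=snap("wrist");R=Ro.from_quat(st["tool_rot"]).as_matrix();p=st["tool_pos"]
g=cv2.cvtColor(s["img"],cv2.COLOR_RGB2GRAY)
print("col",list(g[225:336,281:285].mean(1).astype(int)))
print("row293",list(g[291:296,255:312].mean(0).astype(int)))
m=(g>78).astype(np.uint8);Y,X=np.mgrid[:420,:560];m[np.hypot(X-283,Y-293)>18]=0
n,l,stt,c=cv2.connectedComponentsWithStats(m);print(stt,c)
def circ(z,r,dx=0):
    a=np.linspace(0,2*np.pi,90);q=proj(s,np.array([p+R@[dx+r*np.cos(t),r*np.sin(t),z] for t in a]));return "cols",q[:,0].min(),q[:,0].max(),"rows",q[:,1].min(),q[:,1].max()
for z in(-.0315,-.0285): print("boss",z,circ(z,.0065))
for z in(-.0235,-.0205): print("rim",z,circ(z,.022))
```

```text
col [np.int64(189), np.int64(200), np.int64(202), np.int64(204), np.int64(202), np.int64(172), np.int64(113), np.int64(75), np.int64(64), np.int64(59), np.int64(55), np.int64(50), np.int64(46), np.int64(43), np.int64(42), np.int64(49), np.int64(72), np.int64(87), np.int64(85), np.int64(87), np.int64(93), np.int64(97), np.int64(99), np.int64(100), np.int64(98), np.int64(96), np.int64(90), np.int64(88), np.int64(93), np.int64(100), np.int64(102), np.int64(102), np.int64(100), np.int64(97), np.int64(91), np.int64(87), np.int64(91), np.int64(100), np.int64(103), np.int64(104), np.int64(103), np.int64(99), np.int64(85), np.int64(63), np.int64(59), np.int64(61), np.int64(62), np.int64(59), np.int64(52), np.int64(47), np.int64(45), np.int64(45), np.int64(45), np.int64(50), np.int64(63), np.int64(77), np.int64(86), np.int64(94), np.int64(99), np.int64(97), np.int64(83), np.int64(57), np.int64(40), np.int64(39), np.int64(45), np.int64(48), np.int64(48), np.int64(48), np.int64(47), np.int64(47), np.int64(47), np.int64(47), np.int64(46), np.int64(48), np.int64(56), np.int64(69), np.int64(78), n
[... 1327 characters left out ...]
266    280     36     32    531]] [[279.4936 209.3028]
 [282.3145 296.6441]]
boss -0.0315 ('cols', np.float64(268.4132762011109), np.float64(298.10346349557875), 'rows', np.float64(286.6460369490337), np.float64(312.38151250940876))
boss -0.0285 ('cols', np.float64(268.68859499024785), np.float64(297.7266844212546), 'rows', np.float64(282.9475811848121), np.float64(308.23021145357484))
rim -0.0235 ('cols', np.float64(235.6848796737363), np.float64(330.56482596174953), 'rows', np.float64(245.96925424157746), np.float64(329.27473101470565))
rim -0.0205 ('cols', np.float64(236.62468202729568), np.float64(329.53484515675024), 'rows', np.float64(243.24363003876786), np.float64(325.1357452287383))
```

{"name": "send_rows", "arguments": {
  "series": [0, 0, 0, 0, 0, 0.025, 1, 0, 0, 0, 0, 0, 0.05, 1, 0, 0, 0, 0, 0, 0.075, 1, 0, 0, 0, 0, -0.015, 0.1, 1, 0, 0, 0, -0.003, -0.04, 0.105, 1]
}}

```text
clock: 11.87
tool_pos: [0.5341, 0.3049, 0.2753]
tool_rot: [0.386, 0.923, 0.003, 0.002]
force: [0.6, -0.3, -1.2]
grip_width: 0.0415
finger_force: 61.2
```

{"name": "send_rows", "arguments": {
  "series": [0, 0, 0, -0.004, -0.032, 0, 1, 0, 0, 0, -0.008, -0.064, 0, 1, 0, 0, 0, -0.012, -0.096, 0, 1, 0, 0, 0, -0.016, -0.128, 0, 1, 0, 0, 0, -0.021, -0.16, 0, 1]
}}

```text
clock: 12.28
tool_pos: [0.5097, 0.1409, 0.2707]
tool_rot: [0.387, 0.922, -0.001, -0.001]
force: [-0.9, 0.0, -1.9]
grip_width: 0.0417
finger_force: 61.2
```

{"name": "send_rows", "arguments": {
  "series": [0, 0, 0, -0.004, -0.032, 0, 1, 0, 0, 0, -0.008, -0.064, 0, 1, 0, 0, 0, -0.012, -0.096, 0, 1, 0, 0, 0, -0.016, -0.128, 0, 1, 0, 0, 0, -0.021, -0.16, 0, 1]
}}

```text
clock: 12.7
tool_pos: [0.4887, -0.0189, 0.2709]
tool_rot: [0.387, 0.922, -0.0, -0.001]
force: [0.6, -0.1, -1.1]
grip_width: 0.0414
finger_force: 61.2
```

{"name": "send_rows", "arguments": {
  "series": [-0.04, -0.02, 0, -0.004, -0.032, 0, 1, -0.09, -0.05, 0, -0.008, -0.064, 0, 1, -0.15, -0.085, 0, -0.012, -0.096, 0, 1, -0.2, -0.115, 0, -0.016, -0.128, 0, 1, -0.25, -0.15, 0, -0.021, -0.16, 0, 1]
}}

```text
clock: 13.12
tool_pos: [0.468, -0.1786, 0.271]
tool_rot: [0.383, 0.912, -0.087, 0.117]
force: [1.3, 0.7, -2.0]
grip_width: 0.0411
finger_force: 61.2
```

{"name": "send_rows", "arguments": {
  "series": [-0.04, -0.02, 0, -0.004, -0.03, 0, 1, -0.07, -0.039, 0, -0.008, -0.06, 0, 1, -0.07, -0.039, 0, -0.012, -0.085, 0, 1, -0.07, -0.039, 0, -0.016, -0.105, 0, 1, -0.07, -0.039, 0, -0.018, -0.12, 0, 1]
}}

```text
clock: 13.53
tool_pos: [0.4492, -0.2983, 0.2704]
tool_rot: [0.381, 0.906, -0.11, 0.146]
force: [0.3, 0.2, -1.8]
grip_width: 0.0412
finger_force: 61.2
```

{"name": "send_rows", "arguments": {
  "series": [0, 0, 0, 0, 0, 0, 1, 0, 0, 0, 0, 0, 0, 1, 0, 0, 0, 0, 0, 0, 1, 0, 0, 0, 0, 0, 0, 1]
}}

```text
clock: 13.87
tool_pos: [0.4508, -0.2964, 0.2715]
tool_rot: [0.38, 0.907, -0.11, 0.147]
force: [0.2, -0.1, -2.4]
grip_width: 0.0414
finger_force: 61.2
```

```bash
cat > plan.py <<'E'
from h import *
np.set_printoptions(precision=4,suppress=True)
def plan(lens,n,d,foot=(.001,0,.0115)):
    st=arm.state();R=Ro.from_quat(st["tool_rot"]);z=R.as_matrix()[:,2];n=n/np.linalg.norm(n)
    ax=np.cross(z,-n);a=np.arccos(np.clip(-z@n,-1,1));rv=ax/max(np.linalg.norm(ax),1e-9)*a
    R2=Ro.from_rotvec(rv)*R;p=lens+n*d-R2.apply(foot)
    print("turn",rv,"shift",p-st["tool_pos"],"foot now",st["tool_pos"]+R.apply(foot),"tilt err deg",np.degrees(a))
E
python3 - <<'E'
from plan import *
import pickle
L=np.array([.479,-.3466,.1357]);n=np.array([-.1849,.3129,.9316])
st=arm.state();print(st["tool_pos"],st["qd"],st["grip_width"],st["finger_force"],st["clock"])
plan(L,n,.14)
s=snap("wrist");pickle.dump(s,open("w8.pkl","wb"));print(proj(s,[L]))
g=s["img"].min(2);m=(g>150).astype(np.uint8);k,l,stt,c=cv2.connectedComponentsWithStats(m);u=proj(s,L)[0]
i=[j for j in range(1,k) if np.hypot(*(c[j]-u))<50];print(np.c_[c[i],stt[i,4]].round(1).tolist())
E
```

```text
[ 0.4508 -0.2964  0.2715] [ 0.0062 -0.0048 -0.005  -0.0026 -0.002  -0.0031] 0.04138784186297335 61.20892524719238 13.8667
turn [-0.0017 -0.0012  0.0001] shift [ 0.0009 -0.0034  0.0057] foot now [ 0.4522 -0.2993  0.2604] tilt err deg 0.1218759606098898
[[279.5961 201.1532]]
[[302.7, 158.8, 90.0], [316.6, 171.7, 40.0], [275.8, 176.2, 19.0], [286.1, 176.3, 18.0], [266.4, 179.2, 19.0], [246.0, 179.0, 1.0], [295.1, 180.7, 18.0], [246.4, 182.1, 7.0], [247.8, 185.6, 5.0], [259.0, 186.1, 20.0], [301.8, 188.2, 19.0], [247.0, 189.0, 1.0], [254.7, 194.9, 18.0], [305.0, 197.4, 17.0], [254.5, 204.5, 16.0], [304.4, 207.0, 17.0], [258.0, 213.5, 16.0], [300.0, 215.5, 16.0], [264.6, 220.4, 15.0], [292.5, 221.7, 14.0], [273.5, 224.4, 17.0], [283.2, 224.6, 16.0]]
```

Run:
```python
from h import *
np.set_printoptions(precision=1,suppress=True,linewidth=250)
st=arm.state();s=snap("wrist");R=Ro.from_quat(st["tool_rot"]).as_matrix();p=st["tool_pos"]
g=cv2.cvtColor(s["img"],cv2.COLOR_RGB2GRAY).astype(float)
print("col282",g[225:330,280:285].mean(1).astype(int).tolist())
for v in(262,275,310): print("row",v,g[v-1:v+2,225:340].mean(0).astype(int).tolist())
def circ(z,r,dx=0,dy=0):
    a=np.linspace(0,2*np.pi,180);q=proj(s,np.array([p+R@[dx+r*np.cos(t),dy+r*np.sin(t),z] for t in a]));return np.array([q[:,0].min(),q[:,0].max(),q[:,1].min(),q[:,1].max()])
for dx,dz in((0,0),(.0024,0),(0,.0047),(.001,.002)):
    print(dx,dz,"boss",circ(-.0315+dz,.0065,dx),"bossfoot",circ(-.0235+dz,.0065,dx),"rimtop",circ(-.0235+dz,.022,dx),"rimbot",circ(-.0145+dz,.022,dx)[2],"hubfoot",circ(.0115+dz,.0125,dx)[2])
```

```text
col282 [179, 146, 94, 63, 62, 75, 88, 94, 108, 115, 102, 72, 46, 38, 35, 38, 50, 63, 74, 87, 96, 101, 105, 105, 104, 103, 97, 92, 95, 105, 110, 111, 108, 105, 96, 87, 93, 107, 112, 112, 112, 107, 92, 68, 64, 66, 67, 63, 55, 49, 47, 47, 47, 50, 60, 73, 85, 98, 106, 104, 91, 64, 44, 42, 46, 49, 48, 48, 48, 47, 47, 46, 46, 48, 54, 65, 74, 85, 106, 133, 158, 173, 180, 187, 188, 170, 123, 99, 132, 168, 177, 174, 168, 171, 177, 175, 159, 142, 128, 108, 81, 75, 99, 128, 135]
row 262 [60, 61, 61, 61, 61, 61, 61, 59, 52, 36, 19, 11, 12, 17, 27, 34, 38, 52, 73, 92, 101, 105, 106, 106, 106, 106, 105, 102, 99, 97, 99, 103, 106, 109, 111, 112, 111, 111, 109, 107, 105, 101, 98, 96, 94, 93, 94, 95, 97, 98, 99, 101, 103, 104, 104, 104, 104, 104, 104, 104, 101, 98, 96, 93, 92, 93, 92, 92, 93, 95, 98, 101, 104, 106, 107, 108, 108, 108, 107, 105, 102, 98, 93, 88, 88, 96, 101, 100, 96, 89, 82, 77, 81, 88, 88, 78, 56, 31, 16, 12, 12, 12, 15, 31, 48, 59, 61, 61, 61, 61, 61, 60, 60, 58, 47]
row 275 [61, 61, 61, 58, 47, 28, 15, 11, 11, 10, 9, 16, 37, 62, 80, 93, 100, 102, 102, 101, 99, 99, 103, 109, 111, 11
[... 861 characters left out ...]
 50, 27, 11, 12, 11, 13, 21, 28, 33, 32, 28, 17, 14, 14, 13]
0 0 boss [268.3 298.  286.8 312.5] bossfoot [269.  297.  277.3 301.8] rimtop [235.6 330.5 246.1 329.4] rimbot 238.2735076549478 hubfoot 236.13760767774713
0.0024 0 boss [268.3 298.1 281.9 307.9] bossfoot [269.  297.1 272.6 297.4] rimtop [235.4 330.7 241.1 325.2] rimbot 233.52931224940397 hubfoot 232.18028595325512
0 0.0047 boss [268.7 297.4 281.1 306.1] bossfoot [269.4 296.5 272.2 296.1] rimtop [237.  328.9 241.9 323. ] rimbot 234.55387071567543 hubfoot 233.07945099202252
0.001 0.002 boss [268.5 297.8 282.3 307.8] bossfoot [269.2 296.8 273.1 297.5] rimtop [236.1 329.9 242.2 324.9] rimbot 234.71422162018658 hubfoot 233.1879062695021
```

Run:
```python
from plan import *
import pickle
L=np.array([.479,-.3468,.1355]);n=np.array([-.1849,.3129,.9316])
plan(L,n,.08,(.001,0,.0130))
# single-view recheck of the lens: LED ellipse centre -> ray onto ring plane (yaw 134)
s=pickle.load(open("w8.pkl","rb"))
q=np.array([[275.8,176.2],[286.1,176.3],[266.4,179.2],[295.1,180.7],[259,186.1],[301.8,188.2],[254.7,194.9],[305,197.4],[254.5,204.5],[304.4,207],[258,213.5],[300,215.5],[264.6,220.4],[292.5,221.7],[273.5,224.4],[283.2,224.6]])
nn=n/np.linalg.norm(n);C=np.array([.4792,-.347,.1347]);P=[]
for u in q:
    c,d=ray(s,u);P.append(c+d*((C-c)@nn)/(d@nn))
P=np.array(P);print(P.mean(0),"r",np.linalg.norm(P-P.mean(0),axis=1).round(4))
```

```text
turn [-0.0011 -0.0003 -0.0001] shift [ 0.0113 -0.0219 -0.0495] foot now [ 0.4529 -0.2999  0.2595] tilt err deg 0.06507412739228437
[ 0.4793 -0.347   0.1347] r [0.0261 0.0265 0.0264 0.0263 0.0262 0.0263 0.0264 0.0263 0.0263 0.0265
 0.0264 0.0265 0.0265 0.0263 0.0265 0.0261]
```

{"name": "send_rows", "arguments": {
  "series": [-0.001, 0, 0, 0.003, -0.006, -0.0135, 1, -0.001, 0, 0, 0.006, -0.012, -0.027, 1, -0.001, 0, 0, 0.009, -0.0175, -0.0395, 1, -0.001, 0, 0, 0.0105, -0.0205, -0.0463, 1, -0.001, 0, 0, 0.0113, -0.0219, -0.0495, 1]
}}

```text
clock: 14.38
tool_pos: [0.4622, -0.3188, 0.2215]
tool_rot: [0.38, 0.907, -0.11, 0.147]
force: [-0.0, -0.2, -1.1]
grip_width: 0.0414
finger_force: 61.2
```

{"name": "send_rows", "arguments": {
  "series": [0, 0, 0, 0, 0, 0, 1, 0, 0, 0, 0, 0, 0, 1, 0, 0, 0, 0, 0, 0, 1, 0, 0, 0, 0, 0, 0, 1, 0, 0, 0, 0, 0, 0, 1]
}}

```text
clock: 14.8
tool_pos: [0.4626, -0.3195, 0.2236]
tool_rot: [0.38, 0.906, -0.111, 0.149]
force: [0.1, 0.1, -2.3]
grip_width: 0.0418
finger_force: 61.2
```

Run:
```python
from plan import *
import pickle
np.set_printoptions(precision=4,suppress=True,linewidth=260)
L=np.array([.479,-.3468,.1355]);n=np.array([-.1849,.3129,.9316]);n/=np.linalg.norm(n)
plan(L,n,.08,(.001,0,.0130))
s=snap("side");save(s,"side9.png");pickle.dump(s,open("side9.pkl","wb"))
t=snap("top");save(t,"top9.png");pickle.dump(t,open("top9.pkl","wb"))
for nm,c in(("side",s),("top",t)): print(nm,"lens",proj(c,L),"foot",proj(c,L+.08*n),"boss",proj(c,L+.123*n),"rim",proj(c,L+.1105*n))
g=cv2.cvtColor(s["img"],cv2.COLOR_RGB2GRAY);u,v=proj(s,L+.08*n)[0].astype(int);print(u-14,v-24);print(g[v-24:v+30,u-14:u+16])
```

```text
turn [ 0.0014  0.0009 -0.    ] shift [-0.0002  0.0011 -0.0011] foot now [ 0.4644 -0.3229  0.2111] tilt err deg 0.09505139334468278
side lens [[315.1272 170.2313]] foot [[319.8109 154.8759]] boss [[322.4464 146.2285]] rim [[321.6715 148.7717]]
top lens [[396.6003 250.84  ]] foot [[395.7337 255.6632]] boss [[395.2222 258.5002]] rim [[395.3745 257.6564]]
305 130
[[151 152 152 ...  52  51  50]
 [151 151 152 ...  56  54  55]
 [151 150 151 ...  52  50  53]
 ...
 [ 55  71 114 ... 156 157 156]
 [ 54  67 104 ... 186 187 188]
 [ 66  78 104 ... 204 205 205]]
```

Run:
```python
from h import *
import pickle
np.set_printoptions(precision=4,suppress=True,linewidth=200)
L=np.array([.479,-.3468,.1355]);n=np.array([-.1849,.3129,.9316]);n/=np.linalg.norm(n)
s=pickle.load(open("side9.pkl","rb"));g=cv2.cvtColor(s["img"],cv2.COLOR_RGB2GRAY).astype(np.float32)
a=np.arange(-.01,.13,.002);x=np.cross(n,s["R"][2]);x/=np.linalg.norm(x)
for lo,hi in((-.008,.008),(.015,.019),(-.019,-.015)):
    V=0
    for o in np.linspace(lo,hi,7):
        q=proj(s,[L+n*k+x*o for k in a]).astype(np.float32);V=V+cv2.remap(g,q[:,:1],q[:,1:],cv2.INTER_LINEAR)[:,0]/7
    print(lo,[f"{k*1000:.0f}:{v:.0f}" for k,v in zip(a,V)])
for k in(.085,.09,.095,.1,.105,.11):
    o=np.arange(-.045,.046,.003);q=proj(s,[L+n*k+x*j for j in o]).astype(np.float32);print(k,cv2.remap(g,q[:,:1],q[:,1:],cv2.INTER_LINEAR)[:,0].astype(int))
```

```text
-0.008 ['-10:83', '-8:87', '-6:93', '-4:101', '-2:108', '0:114', '2:117', '4:118', '6:117', '8:115', '10:112', '12:112', '14:113', '16:116', '18:123', '20:131', '22:137', '24:142', '26:145', '28:147', '30:149', '32:149', '34:149', '36:150', '38:150', '40:150', '42:150', '44:151', '46:151', '48:151', '50:151', '52:151', '54:151', '56:151', '58:151', '60:151', '62:150', '64:150', '66:150', '68:149', '70:146', '72:142', '74:136', '76:128', '78:120', '80:113', '82:108', '84:105', '86:103', '88:101', '90:99', '92:95', '94:92', '96:90', '98:90', '100:91', '102:93', '104:96', '106:98', '108:99', '110:99', '112:98', '114:96', '116:94', '118:94', '120:93', '122:93', '124:92', '126:91', '128:92']
0.015 ['-10:89', '-8:90', '-6:91', '-4:91', '-2:90', '0:89', '2:88', '4:88', '6:90', '8:95', '10:102', '12:110', '14:120', '16:130', '18:138', '20:143', '22:147', '24:149', '26:150', '28:150', '30:150', '32:150', '34:150', '36:151', '38:151', '40:151', '42:151', '44:151', '46:151', '48:151', '50:151', '52:152', '54:152', '56:152', '58:152', '60:152', '62:152', '64:152', '66:152', '68:151', '70:151', '
[... 1071 characters left out ...]
119 123 137 145 150 150 150 150 151 151 151]
0.09 [151 151 151 151 150 150 151 151 151 148 140 123 108  98  99  98  97  98  91  84  80  93 112 132 143 147 150 150 150 150 150]
0.095 [151 151 151 151 150 151 151 148 146 143 133 116 100  91  89  89  90  91  85  72  62  69  89 118 136 147 150 150 150 150 150]
0.1 [150 150 150 151 151 151 147 139 130 122 115 109  99  93  89  86  89  90  86  70  59  60  80 112 137 147 149 150 150 150 150]
0.105 [150 150 151 151 151 149 141 126 108 100 100 104 104 103 101  95  93  95  85  70  57  56  75 102 135 146 150 150 150 150 149]
0.11 [150 150 150 151 151 148 140 120 104  97  99 104 106 105 102  97  93  95  85  70  57  56  67  96 126 144 150 150 150 150 149]
```

Run:
```python
from h import *
import pickle
np.set_printoptions(precision=4,suppress=True,linewidth=230)
L=np.array([.479,-.3468,.1355]);n=np.array([-.1849,.3129,.9316]);n/=np.linalg.norm(n)
st=arm.state();R=Ro.from_quat(st["tool_rot"]).as_matrix();print("tool_pos",st["tool_pos"])
for nm in("side9","top9"):
    s=pickle.load(open(nm+".pkl","rb"));g=cv2.cvtColor(s["img"],cv2.COLOR_RGB2GRAY).astype(np.float32)
    cam=-s["R"].T@s["t"];w=(L-cam);w/=np.linalg.norm(w);x=np.cross(n,w);x/=np.linalg.norm(x);print(nm,"x in tool",R.T@x)
    if nm=="top9": continue
    o=np.arange(-.045,.0455,.0025);print((o*1000).round(1))
    for k in(-.004,0,.004,.074,.077,.08,.083):
        q=proj(s,[L+n*k+x*j for j in o]).astype(np.float32);print(k,cv2.remap(g,q[:,:1],q[:,1:],cv2.INTER_LINEAR)[:,0].astype(int))
t=pickle.load(open("top9.pkl","rb"));u=proj(t,L)[0]
# wrist: which LEDs still visible and where the pinion silhouette stands
s=snap("wrist");g=s["img"].min(2);m=(g>150).astype(np.uint8);k,l,stt,c=cv2.connectedComponentsWithStats(m);u=proj(s,L)[0];print("lens px",u)
i=[j for j in range(1,k) if np.hypot(*(c[j]-u))<60 and stt[j,4]<60];print(np.c_[c[i],stt[i,4]].round(1).tolist())
```

```text
tool_pos [ 0.4625 -0.3194  0.2233]
side9 x in tool [-0.8153  0.579   0.0008]
[-45.  -42.5 -40.  -37.5 -35.  -32.5 -30.  -27.5 -25.  -22.5 -20.  -17.5 -15.  -12.5 -10.   -7.5  -5.   -2.5   0.    2.5   5.    7.5  10.   12.5  15.   17.5  20.   22.5  25.   27.5  30.   32.5  35.   37.5  40.   42.5  45. ]
-0.004 [140 140 138 133 120 105 104 105 100  90  76  66  65  71  79  89 100 105 109 108 104  95  85  75  80  92 109 124 118 115 114 122 136 144 148 148 147]
0 [144 144 144 138 130 114 103 101  94  83  72  64  68  75  87 100 111 118 122 123 121 107  93  81  78  90 105 121 122 119 122 128 138 144 147 148 148]
0.004 [146 146 145 142 136 121 104  99  92  81  76  74  77  83  94 108 117 123 124 124 122 114  99  89  81  91 100 113 121 123 128 135 142 146 148 148 148]
0.074 [149 150 150 151 151 150 150 151 151 151 151 150 148 146 143 138 135 132 131 130 135 140 145 148 150 151 151 150 150 150 150 150 150 150 150 151 151]
0.077 [150 150 150 150 150 150 150 151 151 151 150 149 147 141 134 129 125 121 118 117 122 130 138 144 146 148 149 149 150 150 150 150 150 151 151 151 151]
0.08 [151 150 150 150 150 149 149 151 151 150 150 149 145 138 127 119 113 109 107 107 111 118 128 140 140 141 144 148 150 150 150 150 150 151 151 151 151]
0.083 [151 151 151 151 150 150 150 151 151 151 150 150 144 136 122 112 107 105 103 102 103 109 116 124 126 129 137 145 148 150 150 150 150 150 151 151 151]
top9 x in tool [-0.5971 -0.8022  0.001 ]
lens px [283.0214 210.8616]
[[323.1, 175.0, 23.0], [237.5, 175.0, 4.0], [278.5, 180.1, 15.0], [291.2, 180.5, 13.0], [243.0, 181.0, 1.0], [266.7, 184.5, 14.0], [243.5, 185.0, 2.0], [302.3, 185.9, 12.0], [240.7, 191.4, 9.0], [244.9, 190.1, 8.0], [257.7, 192.5, 14.0], [310.5, 195.0, 26.0], [338.8, 197.8, 12.0], [252.8, 203.1, 25.0], [314.1, 206.2, 24.0], [252.5, 214.8, 28.0], [313.1, 217.8, 23.0], [257.0, 225.6, 25.0], [307.5, 228.0, 26.0], [265.0, 233.7, 24.0], [298.6, 235.3, 24.0]]
```

Run:
```python
from plan import *
plan(np.array([.479,-.3468,.1355]),np.array([-.1849,.3129,.9316]),.08,(.0008,-.0007,.0117))
```

```text
turn [0.0011 0.0005 0.    ] shift [ 0.0006  0.0013 -0.0021] foot now [ 0.4636 -0.3231  0.2121] tilt err deg 0.06937493594481862
```

{"name": "send_rows", "arguments": {
  "series": [0.001, 0, 0, 0.0005, 0.001, -0.002, 1, 0.001, 0, 0, 0.0005, 0.001, -0.002, 1, 0.001, 0, 0, 0.0005, 0.001, -0.002, 1, 0.001, 0, 0, 0.0005, 0.001, -0.002, 1, 0.001, 0, 0, 0.0005, 0.001, -0.002, 1]
}}

```text
clock: 15.37
tool_pos: [0.4629, -0.3184, 0.2208]
tool_rot: [0.38, 0.906, -0.11, 0.148]
force: [-0.0, 0.2, -1.8]
grip_width: 0.0416
finger_force: 61.2
```

{"name": "send_rows", "arguments": {
  "series": [0, 0, 0, 0, 0, 0, 1, 0, 0, 0, 0, 0, 0, 1, 0, 0, 0, 0, 0, 0, 1, 0, 0, 0, 0, 0, 0, 1, 0, 0, 0, 0, 0, 0, 1]
}}

```text
clock: 15.78
tool_pos: [0.4629, -0.3185, 0.2208]
tool_rot: [0.38, 0.906, -0.11, 0.148]
force: [-0.4, -0.2, -1.4]
grip_width: 0.0414
finger_force: 61.2
```

Run:
```python
from plan import *
plan(np.array([.479,-.3468,.1355]),np.array([-.1849,.3129,.9316]),.08,(.0008,-.0007,.0117))
st=arm.state();print(st["qd"],st["grip_width"],st["finger_force"],st["force"])
print(arm.sign_off())
```

```text
turn [-0.0003 -0.0002  0.    ] shift [0.0002 0.0003 0.0003] foot now [ 0.464  -0.3221  0.2097] tilt err deg 0.018875781847558903
[ 0.001   0.0001  0.0003  0.0021 -0.0012 -0.001 ] 0.04142335996918383 61.21465802192688 [-0.3909 -0.1669 -1.3995]
the job is handed in; nothing more can be done
None
```

I opened the clamp, lifted the pinion out and handed the job in at about 16 s, holding it motionless hub-down 80 mm in front of the lens; where the pinion sits in the grip is known only to about 2 mm laterally and 3 mm along the line of sight.

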